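# Hang the scrap pail on the condiment caddy and lift the caddy level

## Task

Get the bamboo condiment caddy ready to be carried to a guest: hang the little green scrap pail by its wire handle on the steel hook at the caddy's end and let go of it, while the caddy stands on the counter. Then take the caddy by its wooden handle and lift it, pail and all, about 10 cm clear of the counter, keeping it level and steady, without tipping anything or disturbing the bowl, sauce bottle and pot. Finish there, still holding the caddy in the air with the pail hanging from it: do not put it down.

Things in the scene. Friction and masses are not known exactly. Their poses are not given: they have to be found in the camera images.
- caddy: Loose bamboo caddy, 0.55 kg: tray 150 (x) x 130 (y) x 50 mm; fixed in it two blue-capped bottles (+y side, to 122 mm high) and two steel jars (-y). At x = -70 and +70 mm, boards 40 wide, 10 thick rise to 200 mm, carrying a handle bar; steel hook on the -x end (towards the robot). Origin: centre of underside, z up. It balances under mid handle; with the pail hung, about 20 mm nearer the hook (-x).
- caddy_handle (a point): Middle of the caddy's wooden handle bar, 185 mm above the underside. The bar runs along the caddy's x, 130 mm clear between the end boards, 16 mm thick (y), 24 mm high (173 to 197 mm above the underside). Axes as the caddy's. Grip from above, fingers closing along the caddy's y.
- caddy_hook (a point): Seat of the hook: where point pail_bail lies when hung; 120 mm along -x from the caddy's centre, 156 mm above its underside. The hook, an 8 mm rod in the caddy's x-z plane, runs 8 mm under this point; its upturned tip is 30 mm out (-x), top 18 mm above the point; end board face 45 mm away (+x). Move the wire in over the tip, pail's y along the caddy's y (either way), then lower it.
- pail: Small green open pail, loose, about 0.10 kg, 70 mm across the rim, 58 mm high, with a stiff (not hinged) steel wire handle arching over it in its y-z plane and a square wooden knob on top, 166 mm high in all. Origin: centre of the underside; z up.
- pail_bail (a point): Top of the pail's wire handle (centre line of the 8 mm wire), under the knob, 122 mm above the pail's underside, 64 mm above the rim. From here the wire slopes down 14 mm over 31 mm to either side (along the pail's y), then to the rim: an opening about 54 mm wide that centres itself on a hook passed through along the pail's x. Axes as the pail's.
- pail_knob (a point): Grip point on the pail's wooden knob, 148 mm above the underside. The knob is 20 x 20 mm square (sides along the pail's x and y), from 124 to 166 mm above the underside. Best gripped from above, fingers closing along the pail's y: over the hook they then clear its tip and the caddy's end board.
- bowl: White ceramic bowl, loose, 116 mm across, 55 mm high. Origin: centre of the underside. Leave alone.
- sauce: White sauce bottle with blue cap, loose, 62 mm across, 170 mm high. Origin: centre of the underside. Leave alone.
- pot: Open steel pot with two side handles, loose, 110 mm across without them, 100 mm high. Origin: centre of the underside. Leave alone.
Things that resemble listed ones, but are neither listed nor needed, are in the scene too. Of the things that look like the pail, take the one that is farthest to the robot's right at the start.

How it is judged:
By the outcome, as a careful person would: the job done as asked, in the order asked, and still so for the second after the job is handed in, while the arm keeps its last pose, push and grip.
It also fails if it takes over 61 s, if anything falls off the work surface, if the arm or the gripper's body presses on something with over 40 N, if the wrist force passes 120 N, or if a joint passes its speed limit or range.

## Robot

A 6-joint arm with a two-finger parallel gripper is mounted at the origin on the work surface. World frame = base frame: x ahead of the robot, y to its left, z up, the work surface at z = 0. Lengths are in m, angles in degrees, forces in N, time in s.
With the tool pointing down it reaches from about 0.3 to 0.95 m from the base axis. Payload 3.1 kg.
Tool frame: the origin (TCP) lies between the finger pads; the fingertips stand ahead of it and the grasp point (between the pads) lies 6 mm ahead of it (bot.tcp_to_tips is the z of the fingertips in the tool frame, in m); z points along the fingers, y is the line along which they close (so a half turn about z gives the same grasp; the last joint's range is limited). The gripper opens to 85 mm and grips with 20 to 120 N. Pads are 22 mm wide; open, the fingers measure 114 mm over their backs; the gripper's body (76 mm by 85 mm) begins 54 mm behind the grasp point. The pads swing forward as they close: fully open they stand 13 mm farther back than shut.
Start: joints at [-74.926, 17.653, 93.61, -0, 68.738, -3.994], TCP at [0.204, -0.591, 0.256] pointing down, gripper open.
Joint ranges: [-175.34, 175.34], [-45.06, 112.39], [2.9, 150.54], [-68.45, 248.45], [3.09, 151.38], [-168.51, 168.51]. Speed limits (degrees/s): [159.86, 159.86, 180, 180, 180, 180].

## Interface

Orientations are given as [roll, pitch, yaw] about the fixed x, y, z axes, in that order (R = Rz(yaw) Ry(pitch) Rx(roll)).
In Python, from plant import bot gives the robot as it stands.
- The arm moves only by the tool servo_tool, never from a script. Its argument "series" is a list of rows, each an object with "fingers": the gripper command: -1 is shut, 1 is fully open, values between are in proportion; "translation": the shift along the tool's x, y, z in cm, a list of three; "rotation": the turn, a rotation vector about the tool's x, y, z in rad, a list of three. A call has 1 to 5 rows; each row is the pose to reach, as a shift and turn from the pose commanded when the call began, along the tool's axes at that moment; what a row does not reach only later rows make up. A row lasts 1/12 s, in which the tool goes at most 41.7 mm and 7.16 degrees, less where a joint would pass 70% of its speed; a pose out of reach is approached as far as the arm can. A call with a gripper value outside its range is refused whole. The fingers move at their own pace and stop on an object; "newtons" is the grip in N (left out, the last holds). Time passes only in rows, so rows that repeat a pose let the fingers close. It gives the time, the measured TCP pose, the force, the opening and the grip force at its end, in the units of the state.
- bot.read_state(): the state, without advancing time (a new reading comes with each control period).
- bot.capture(name): name is "side" or "top"; returns (picture, depth): 400x640x3 uint8, red, green, blue; 400x640 float32, m along the optical axis (not along the pixel's ray), 0 where there is no reading.
- bot.get_calibration(name): a dict with "fx", "fy", "cx", "cy" (pixels), "k1" (the pictures are not rectified: a ray, as slopes to the right and down, at radius r is drawn at 1 + k1 r^2 times it, then the intrinsics apply), "view" (4x4, takes a point from world to camera coordinates). Camera axes: x right, y down, z forward; pixel columns grow to the right and rows downward; lengths in m; the calibration is good to about 2 mm. A picture is of the moment at which its call begins. get_calibration takes no time and is no camera call.
- bot.close_job(): hands the job in; it is judged then, once.
Trained networks look in the newest picture that a camera, given by its name, has taken for a name from the list of things; names that differ only in an ending like _2 or _b are one class to them, and where a whole thing is asked for, a point or a joint stands for the part that bears it (a point fixed in the world has none). Each returns a list of dicts, best first, with "score" (0 to 1); they miss things now and then, are a little off and sometimes report something else, mostly with a low value. They report only what shows in the picture. A call takes as long as a camera call. They do not tell look-alikes from the thing itself.
- bot.boxes_of(camera, name): "centre" ([column, row] in pixels, amid what is visible of it).
- bot.landmark_of(camera, name): "centre" ([column, row] in pixels: a listed point, or the origin of a listed thing).
The state is a dict: "time_s": time; "joint_pos": joint angles; "qd": joint speeds; "tau": joint torques, N m; "tcp_pos": TCP position; "eef_rot": TCP orientation; "ft_force": force on the tool from outside, world axes, zero at the start; "moment": the same for the moment, N m; "grip_width": opening from 0.0 (shut) to 1.0 (fully open); "grip_force": force on a finger pad.
Only numpy, scipy, OpenCV 4.12 (cv2) and the standard library are available. Lean on these libraries where they do the work, as an engineer would, in place of code of your own. Each camera call takes 0.05 s, during which the arm holds its last target. There are 200 camera calls.

## Working session

There is one attempt and no reset: what is moved stays moved. The work goes in short steps, Python scripts to look and compute and a tool call to move; the robot and the scene stay as the last step left them, time stands still between calls to the robot, and variables do not carry over. Pictures are saved under pics/ and viewed, at most 10 in all, crops included, and the job is handed in when it is done.

Besides the shell and the picture viewer there is one more tool, called after ">>>" as name([rows], argument=value, ...), one row to a line, values as JSON. servo_tool: Moves the arm, as the interface text tells. Its arguments: {"type":"object","properties":{"series":{"type":"array"},"newtons":{"type":"number"}},"required":["series"]}

```bash
ls; mkdir -p pics; cat > h.py <<'E'
from plant import bot
import numpy as np, cv2
from scipy.spatial.transform import Rotation as R
def cal(n):
    c=bot.get_calibration(n); K=np.array([[c['fx'],0,c['cx']],[0,c['fy'],c['cy']],[0,0,1.]])
    return K,np.array([c['k1'],0,0,0,0.]),np.array(c['view'])
def ray(n,px):
    K,d,V=cal(n); u=cv2.undistortPoints(np.array([[px]],float),K,d)[0,0]
    Rw=V[:3,:3].T; return -Rw@V[:3,3], Rw@np.array([u[0],u[1],1.])
def at_z(n,px,z):
    o,r=ray(n,px); return o+r*(z-o[2])/r[2]
def at_d(n,px,d):
    o,r=ray(n,px); return o+r*d
def proj(n,p):
    K,d,V=cal(n); return cv2.projectPoints(np.array(p,float).reshape(-1,1,3),cv2.Rodrigues(V[:3,:3])[0],V[:3,3],K,d)[0][:,0]
def cloud(n,dep):
    K,d,V=cal(n); h,w=dep.shape
    g=np.stack(np.meshgrid(np.arange(w),np.arange(h)),-1).reshape(-1,1,2).astype(float)
    u=cv2.undistortPoints(g,K,d)[:,0]; u=np.c_[u,np.ones(len(u))]*dep.reshape(-1,1)
    return ((u-V[:3,3])@V[:3,:3]).reshape(h,w,3)
def snap(n,tag):
    im,dep=bot.capture(n); cv2.imwrite(f'pics/{tag}.png',im[...,::-1]); np.save(f'{tag}.npy',dep); return im,dep
E
python3 - <<'E'
from h import *
np.set_printoptions(precision=4,suppress=True)
print(bot.read_state(), bot.tcp_to_tips)
for n in ['top','side']:
    snap(n,n+'0')
    o,_=ray(n,[320,200]); print(n,o)
    for t,z in [('caddy_handle',.185),('caddy_hook',.156),('pail_bail',.122),('pail_knob',.148),('pail',0),('caddy',0),('bowl',0),('sauce',0),('pot',0)]:
        for r in bot.landmark_of(n,t): print(n,t,round(r['score'],2),np.array(r['centre']),at_z(n,r['centre'],z))
E
```

```text
pics
{'time_s': 0.0, 'joint_pos': array([-74.9246,  17.7067,  93.6916,  -0.0006,  68.7363,  -3.9928]), 'qd': array([0.029 , 0.0169, 0.0619, 0.0176, 0.0512, 0.0175]), 'tau': array([ -0.0024, -41.5253, -27.6662,  -0.0004,   0.0103,   0.    ]), 'tcp_pos': array([ 0.204, -0.59 ,  0.255]), 'eef_rot': array([-179.8656,   -0.0088,   19.0684]), 'ft_force': array([-0.2351,  0.3901,  0.9818]), 'moment': array([-0.022 ,  0.0097,  0.0587]), 'grip_force': 0.0, 'grip_width': 0.9973753215120205} 0.025
top [ 0.4243 -0.0043  1.5725]
top caddy_handle 0.78 [371.8 203.4] [ 0.6594 -0.1465  0.185 ]
top caddy_handle 0.33 [272.1 227.7] [0.5889 0.1355 0.185 ]
top caddy_hook 0.57 [348.8 239.9] [ 0.5579 -0.0822  0.156 ]
top pail_bail 0.97 [239.  160.9] [0.7991 0.2464 0.122 ]
top pail_bail 0.88 [229.4 200.5] [0.6774 0.2714 0.122 ]
top pail_bail 0.72 [265.3 220.5] [0.6177 0.1624 0.122 ]
top pail_bail 0.65 [232.8 241.8] [0.5539 0.2574 0.122 ]
top pail_bail 0.24 [352.2 240.3] [ 0.56  -0.094  0.122]
top pail_knob 0.96 [231.2 201.1] [0.6711 0.2611 0.148 ]
top pail_knob 0.96 [231.5 242.4] [0.5498 0.2565 0.148 ]
top p
[... 907 characters left out ...]
]
side pail_knob 0.78 [346.8 255.3] [0.5452 0.2516 0.148 ]
side pail_knob 0.73 [301.5 255.4] [0.6783 0.2663 0.148 ]
side pail_knob 0.6 [324.3 227.1] [0.6216 0.1463 0.148 ]
side pail 0.97 [261.6 278.5] [0.8135 0.2579 0.    ]
side pail 0.93 [301.6 285.1] [0.6809 0.2691 0.    ]
side pail 0.64 [323.1 258.6] [0.6222 0.1556 0.    ]
side pail 0.59 [343.6 285.1] [0.5469 0.2548 0.    ]
side caddy 0.8 [317.7 199.6] [ 0.6706 -0.1334  0.    ]
side bowl 0.84 [279.  218.8] [ 0.8042 -0.0132  0.    ]
side sauce 0.96 [351.4 352.6] [0.513  0.4756 0.    ]
side sauce 0.32 [326.8 256.1] [0.6106 0.1435 0.    ]
side pot 0.85 [351.7 147.4] [ 0.5504 -0.4997  0.    ]
side pot 0.35 [321.9 260. ] [0.6257 0.162  0.    ]
```

```bash
python3 - <<'E'
import cv2
a=cv2.imread('pics/top0.png'); cv2.imwrite('pics/topc.png',cv2.resize(a[130:280,190:400],None,fx=3.8,fy=3.8,interpolation=cv2.INTER_CUBIC))
b=cv2.imread('pics/side0.png'); cv2.imwrite('pics/sidec.png',cv2.resize(b[130:310,230:400],None,fx=3.3,fy=3.3,interpolation=cv2.INTER_CUBIC))
E
```

```text
(no output)
```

View pics/topc.png

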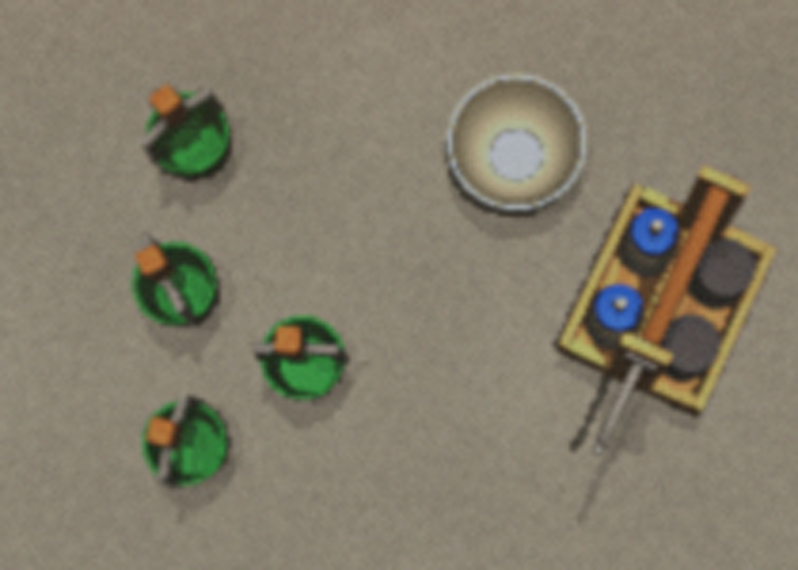

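View pics/sidec.png

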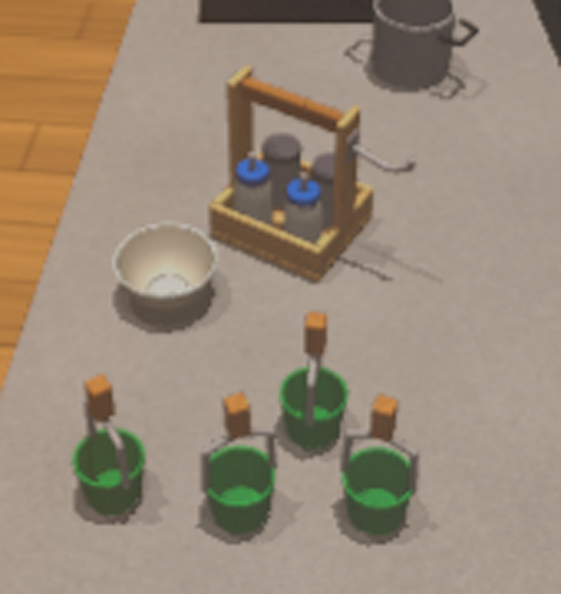

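The top crop shows the caddy with its hook at (610,420), towards the robot. Its axis is turned about -24°. The target pail is at (300,355), the rightmost of the four green pails, with its wire roughly along world y. The side crop agrees: that pail is at (315,400) with its knob at (316,330).

```bash
python3 - <<'E'
from h import *
np.set_printoptions(precision=4,suppress=True)
def pca(q):
    c=q.mean(0); w,v=np.linalg.eigh(np.cov((q-c).T)); a=v[:,-1]; return c,np.degrees(np.arctan2(a[1],a[0])),np.sqrt(w)
P=[];C=[]
for n in ['top','side']:
    im=cv2.imread(f'pics/{n}0.png')[...,::-1].reshape(-1,3).astype(int); dep=np.load(f'{n}0.npy'); X=cloud(n,dep).reshape(-1,3)
    ok=(dep.reshape(-1)>0)
    r=np.hypot(X[:,0]-.616,X[:,1]-.158); m=ok&(r<.06)&(X[:,2]>.04)
    org=(im[:,0]>im[:,1]+50)
    k=m&org; print(n,'knob',k.sum(),X[k].mean(0),X[k].min(0),X[k].max(0))
    if n=='top':
        kt=k&(X[:,2]>.155); print('ktop',kt.sum(),X[kt].mean(0) if kt.any() else '')
    w=m&~org&(X[:,2]>.068)&(X[:,2]<.125); print(' wire',w.sum(),pca(X[w][:,:2])); 
    rim=ok&(r<.05)&(X[:,2]>.05)&(X[:,2]<.063); q=X[rim]; print(' rim',q.min(0),q.max(0))
    hb=ok&(np.hypot(X[:,0]-.667,X[:,1]+.133)<.12)
    h=hb&(X[:,2]>.165)&(X[:,2]<.205); print(n,'handle',h.sum(),pca(X[h][:,:2]),X[h][:,2].max(), X[h][:,2].mean())
    hk=ok&(np.hypot(X[:,0]-.563,X[:,1]+.082)<.04)&(X[:,2]>.12); print(' hook',hk.sum(),X[hk].mean(0),X[hk].min(0),X[hk].max(0),pca(X[hk][:,:2]))
    t=hb&(X[:,2]>.03)&(X[:,2]<.06); q=X[t][:,:2].astype(np.float32); print(' tray',t.sum(),cv2.minAreaRect(q))
E
```

```text
top knob 34 [0.6168 0.1568 0.165 ] [0.6076 0.1493 0.1592] [0.6258 0.1644 0.1741]
ktop 34 [0.6168 0.1568 0.165 ]
 wire 48 (array([0.6161, 0.1562]), np.float64(88.87262913526973), array([0.0024, 0.0261]))
 rim [0.5842 0.1207 0.0505] [0.6501 0.192  0.0627]
top handle 406 (array([ 0.6679, -0.1399]), np.float64(154.61218797087878), array([0.0079, 0.0522])) 0.2040113491704723 0.19431305906381083
 hook 70 [ 0.5637 -0.0908  0.1573] [ 0.5305 -0.1063  0.1457] [ 0.5948 -0.0733  0.1754] (array([ 0.5637, -0.0908]), np.float64(155.01672913808713), array([0.0024, 0.021 ]))
 tray 580 ((0.6813942193984985, -0.11613719165325165), (0.18527431786060333, 0.15248028934001923), 64.6027603149414)
side knob 21 [0.618  0.1605 0.1666] [0.6093 0.152  0.163 ] [0.6253 0.1677 0.171 ]
 wire 45 (array([0.6188, 0.1819]), np.float64(87.52971390393078), array([0.002 , 0.0169]))
 rim [0.5859 0.1232 0.05  ] [0.6526 0.1971 0.0628]
side handle 346 (array([ 0.6661, -0.1317]), np.float64(155.49108883795435), array([0.008 , 0.0513])) 0.20460596902935102 0.18974186240888832
 hook 45 [ 0.565  -0.0876  0.1579] [ 0.5332 -0.1035  0.147 ] [ 0.5984 -0.071   0.1738] (array([ 0.565 , -0.0876]), np.float64(154.05034257239333), array([0.003, 0.022]))
 tray 483 ((0.6732653379440308, -0.13732758164405823), (0.13430257141590118, 0.15602020919322968), 64.39212799072266)
```

```bash
cat >> h.py <<'E'
def to(p,psi):
    "shift (cm) and turn (rad) in tool axes from the measured pose to tcp p, tool down at yaw psi"
    s=bot.read_state(); A=R.from_euler('xyz',s['eef_rot'],degrees=True); B=R.from_euler('xyz',[180,0,psi],degrees=True)
    print('t',round(s['time_s'],2),'tcp',np.round(s['tcp_pos'],4),np.round(s['eef_rot'],2),'grip',round(s['grip_width'],3),round(s['grip_force'],1),'F',np.round(s['ft_force'],1))
    print('shift',np.round(A.inv().apply(np.array(p)-s['tcp_pos'])*100,2),'turn',np.round((A.inv()*B).as_rotvec(),4))
E
python3 -c "
from h import *
to([.617,.157,.30],-1.5)"
```

```text
t 1.0 tcp [ 0.2041 -0.5907  0.2563] [180.     0.    19.07] grip 0.999 0.0 F [-0.4  0.  -0.8]
shift [ 63.45 -57.19  -4.37] turn [ 0.     -0.      0.3589]
```

>>> servo_tool([
  {"fingers": 0.5, "translation": [63.4, -57.1, -4.5], "rotation": [0, 0, 0.36]},
  {"fingers": 0.5, "translation": [63.4, -57.1, -4.5], "rotation": [0, 0, 0.36]},
  {"fingers": 0.5, "translation": [63.4, -57.1, -4.5], "rotation": [0, 0, 0.36]},
  {"fingers": 0.5, "translation": [63.4, -57.1, -4.5], "rotation": [0, 0, 0.36]},
  {"fingers": 0.5, "translation": [63.4, -57.1, -4.5], "rotation": [0, 0, 0.36]},
])

```text
time_s: 1.42
tcp_pos: [0.3053, -0.407, 0.2674]
eef_rot: [180.0, -0.0, -1.6]
ft_force: [0.6, 0.4, 0.7]
grip_width: 0.745
grip_force: 0.0
```

>>> servo_tool([
  {"fingers": 0.5, "translation": [29.6, -57.3, -3.3], "rotation": [0, 0, 0]},
  {"fingers": 0.5, "translation": [29.6, -57.3, -3.3], "rotation": [0, 0, 0]},
  {"fingers": 0.5, "translation": [29.6, -57.3, -3.3], "rotation": [0, 0, 0]},
  {"fingers": 0.5, "translation": [29.6, -57.3, -3.3], "rotation": [0, 0, 0]},
  {"fingers": 0.5, "translation": [29.6, -57.3, -3.3], "rotation": [0, 0, 0]},
])

```text
time_s: 1.83
tcp_pos: [0.4059, -0.2246, 0.2784]
eef_rot: [180.0, -0.1, -1.6]
ft_force: [1.0, -0.2, 0.2]
grip_width: 0.748
grip_force: 0.0
```

>>> servo_tool([
  {"fingers": 0.5, "translation": [20.1, -38.9, -2.2], "rotation": [0, 0, 0]},
  {"fingers": 0.5, "translation": [20.1, -38.9, -2.2], "rotation": [0, 0, 0]},
  {"fingers": 0.5, "translation": [20.1, -38.9, -2.2], "rotation": [0, 0, 0]},
  {"fingers": 0.5, "translation": [20.1, -38.9, -2.2], "rotation": [0, 0, 0]},
  {"fingers": 0.5, "translation": [20.1, -38.9, -2.2], "rotation": [0, 0, 0]},
])

```text
time_s: 2.25
tcp_pos: [0.5065, -0.0422, 0.2889]
eef_rot: [180.0, -0.1, -1.5]
ft_force: [0.5, -1.1, -0.3]
grip_width: 0.749
grip_force: 0.0
```

>>> servo_tool([
  {"fingers": 0.5, "translation": [3.5, -6.7, -0.3], "rotation": [0, 0, 0]},
  {"fingers": 0.5, "translation": [6, -11.5, -0.6], "rotation": [0, 0, 0]},
  {"fingers": 0.5, "translation": [8.2, -15.7, -0.9], "rotation": [0, 0, 0]},
  {"fingers": 0.5, "translation": [9.9, -19, -1], "rotation": [0, 0, 0]},
  {"fingers": 0.5, "translation": [10.5, -20.2, -1], "rotation": [0, 0, 0]},
])

```text
time_s: 2.67
tcp_pos: [0.6076, 0.1398, 0.298]
eef_rot: [180.0, -0.0, -1.5]
ft_force: [0.5, 0.4, -0.3]
grip_width: 0.751
grip_force: 0.0
```

```bash
python3 -c "
from h import *
to([.617,.157,.156],-1.5)"
```

```text
t 2.67 tcp [0.6076 0.1398 0.298 ] [ 1.80e+02 -4.00e-02 -1.53e+00] grip 0.751 0.0 F [ 0.5  0.4 -0.3]
shift [ 0.88 -1.75 14.21] turn [ 0.0001 -0.0008 -0.0006]
```

>>> servo_tool([
  {"fingers": 0.5, "translation": [0, 0, 0], "rotation": [0, 0, 0]},
  {"fingers": 0.5, "translation": [0, 0, 2.5], "rotation": [0, 0, 0]},
  {"fingers": 0.5, "translation": [0, 0, 5], "rotation": [0, 0, 0]},
  {"fingers": 0.5, "translation": [0, 0, 6.5], "rotation": [0, 0, 0]},
  {"fingers": 0.5, "translation": [0, 0, 6.5], "rotation": [0, 0, 0]},
])

```text
time_s: 3.08
tcp_pos: [0.6036, 0.137, 0.2279]
eef_rot: [179.9, 0.5, -1.5]
ft_force: [-0.2, 0.0, -0.6]
grip_width: 0.752
grip_force: 0.0
```

```bash
python3 -c "
from h import *
to([.617,.157,.156],-1.5)
a,_=snap('top','t1');b,_=snap('side','s1')
p=np.round(proj('top',[.617,.157,.1])[0]).astype(int);q=np.round(proj('side',[.617,.157,.1])[0]).astype(int);print(p,q)
A=cv2.resize(a[p[1]-45:p[1]+45,p[0]-45:p[0]+45],(390,390));B=cv2.resize(b[q[1]-45:q[1]+45,q[0]-45:q[0]+45],(390,390))
cv2.imwrite('pics/c1.png',np.hstack([A,B])[...,::-1])"
```

```text
t 3.08 tcp [0.6036 0.137  0.2279] [179.9    0.51  -1.55] grip 0.752 0.0 F [-0.2  0.  -0.6]
shift [ 1.35 -2.05  7.17] turn [ 0.0018  0.0089 -0.0008]
[268 222] [325 240]
```

View pics/c1.png

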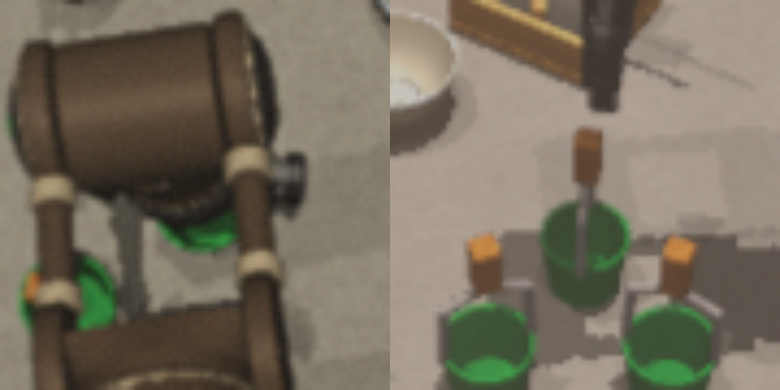

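The gripper sits over the pail, a little short in +x and +y. The knob is at (588,155) in the right half.

>>> servo_tool([
  {"fingers": 0.5, "translation": [0.7, -1, 0], "rotation": [0, 0.009, 0]},
  {"fingers": 0.5, "translation": [1.3, -2, 0], "rotation": [0, 0.009, 0]},
  {"fingers": 0.5, "translation": [1.3, -2, 0], "rotation": [0, 0.009, 0]},
  {"fingers": 0.5, "translation": [1.3, -2, 0], "rotation": [0, 0.009, 0]},
  {"fingers": 0.5, "translation": [1.3, -2, 0], "rotation": [0, 0.009, 0]},
])

```text
time_s: 3.6
tcp_pos: [0.6207, 0.1577, 0.2334]
eef_rot: [-180.0, -0.6, -1.5]
ft_force: [0.0, -0.0, -0.1]
grip_width: 0.75
grip_force: 0.0
```

```bash
python3 -c "
from h import *
to([.617,.157,.156],-1.5)
_,d=snap('side','s2'); im=cv2.imread('pics/s2.png')[...,::-1].astype(int); X=cloud('side',d)
m=(np.hypot(X[...,0]-.617,X[...,1]-.157)<.035)&(X[...,2]>.12)&(X[...,2]<.185)&(im[...,0]>im[...,1]+25);q=X[m];print(m.sum(),q.mean(0),q.min(0),q.max(0))
"
```

```text
t 3.6 tcp [0.6207 0.1577 0.2334] [-180.     -0.57   -1.52] grip 0.75 0.0 F [ 0.  -0.  -0.1]
shift [-0.45  0.08  7.74] turn [ 0.     -0.01   -0.0003]
40 [0.61660763 0.16446132 0.16049559] [0.60922521 0.15335936 0.13284271] [0.62514379 0.17012509 0.17149173]
```

>>> servo_tool([
  {"fingers": 0.5, "translation": [-0.4, 0.1, 2], "rotation": [0, -0.01, 0]},
  {"fingers": 0.5, "translation": [-0.4, 0.1, 4], "rotation": [0, -0.01, 0]},
  {"fingers": 0.5, "translation": [-0.4, 0.1, 6], "rotation": [0, -0.01, 0]},
  {"fingers": 0.5, "translation": [-0.4, 0.1, 7.3], "rotation": [0, -0.01, 0]},
  {"fingers": 0.5, "translation": [-0.4, 0.1, 7.7], "rotation": [0, -0.01, 0]},
])

```text
time_s: 4.07
tcp_pos: [0.6149, 0.1558, 0.1526]
eef_rot: [179.9, 0.4, -1.6]
ft_force: [-0.5, -0.3, 0.8]
grip_width: 0.749
grip_force: 0.0
```

>>> servo_tool([
  {"fingers": 0.5, "translation": [0, 0, 0], "rotation": [0, 0, 0]},
  {"fingers": 0, "translation": [0, 0, 0], "rotation": [0, 0, 0]},
  {"fingers": -0.3, "translation": [0, 0, 0], "rotation": [0, 0, 0]},
  {"fingers": -0.5, "translation": [0, 0, 0], "rotation": [0, 0, 0]},
  {"fingers": -1, "translation": [0, 0, 0], "rotation": [0, 0, 0]},
], newtons=40)

```text
time_s: 4.48
tcp_pos: [0.618, 0.1568, 0.1572]
eef_rot: [-179.9, -0.1, -1.6]
ft_force: [0.6, 0.7, -0.3]
grip_width: 0.23
grip_force: 39.4
```

>>> servo_tool([
  {"fingers": -1, "translation": [0, 0, 0], "rotation": [0, 0, 0]},
  {"fingers": -1, "translation": [0, 0, 0], "rotation": [0, 0, 0]},
  {"fingers": -1, "translation": [0, 0, 0], "rotation": [0, 0, 0]},
  {"fingers": -1, "translation": [0, 0, 0], "rotation": [0, 0, 0]},
  {"fingers": -1, "translation": [0, 0, 0], "rotation": [0, 0, 0]},
])

```text
time_s: 4.9
tcp_pos: [0.6181, 0.1568, 0.1571]
eef_rot: [-180.0, -0.1, -1.6]
ft_force: [-0.2, 0.6, 5.8]
grip_width: 0.23
grip_force: 40.3
```

>>> servo_tool([
  {"fingers": -1, "translation": [0, 0, -1], "rotation": [0, 0, 0]},
  {"fingers": -1, "translation": [0, 0, -3], "rotation": [0, 0, 0]},
  {"fingers": -1, "translation": [0, 0, -5.5], "rotation": [0, 0, 0]},
  {"fingers": -1, "translation": [0, 0, -7.5], "rotation": [0, 0, 0]},
  {"fingers": -1, "translation": [0, 0, -8.5], "rotation": [0, 0, 0]},
])

```text
time_s: 5.32
tcp_pos: [0.618, 0.1564, 0.2435]
eef_rot: [-180.0, -0.1, -1.6]
ft_force: [0.3, 0.7, -1.4]
grip_width: 0.231
grip_force: 39.5
```

>>> servo_tool([
  {"fingers": -1, "translation": [0, 0, 0], "rotation": [0, 0, 0.04]},
  {"fingers": -1, "translation": [0, 0, 0], "rotation": [0, 0, 0.14]},
  {"fingers": -1, "translation": [0, 0, 0], "rotation": [0, 0, 0.26]},
  {"fingers": -1, "translation": [0, 0, 0], "rotation": [0, 0, 0.36]},
  {"fingers": -1, "translation": [0, 0, 0], "rotation": [0, 0, 0.408]},
])

```text
time_s: 5.73
tcp_pos: [0.6161, 0.1561, 0.2395]
eef_rot: [179.9, 0.2, -25.2]
ft_force: [0.5, 0.5, -0.9]
grip_width: 0.228
grip_force: 39.4
```

```bash
python3 -c "
from h import *
to([.478,-.050,.24],-25)"
```

```text
t 5.73 tcp [0.6161 0.1561 0.2395] [ 1.7988e+02  1.6000e-01 -2.5170e+01] grip 0.228 39.4 F [ 0.5  0.5 -0.9]
shift [-3.740e+00  2.453e+01  1.000e-02] turn [ 0.0021  0.0029 -0.003 ]
```

>>> servo_tool([
  {"fingers": -1, "translation": [-0.3, 1.5, 0], "rotation": [0, 0, 0]},
  {"fingers": -1, "translation": [-0.7, 4.5, 0], "rotation": [0, 0, 0]},
  {"fingers": -1, "translation": [-1.2, 8, 0], "rotation": [0, 0, 0]},
  {"fingers": -1, "translation": [-1.8, 11.5, 0], "rotation": [0, 0, 0]},
  {"fingers": -1, "translation": [-2.3, 15, 0], "rotation": [0, 0, 0]},
])

```text
time_s: 6.15
tcp_pos: [0.5309, 0.0291, 0.2395]
eef_rot: [179.9, 0.2, -24.9]
ft_force: [-0.6, -0.8, -1.1]
grip_width: 0.228
grip_force: 39.5
```

>>> servo_tool([
  {"fingers": -1, "translation": [-0.5, 3.5, 0], "rotation": [0, 0, 0]},
  {"fingers": -1, "translation": [-0.9, 6, 0], "rotation": [0, 0, 0]},
  {"fingers": -1, "translation": [-1.3, 8.5, 0], "rotation": [0, 0, 0]},
  {"fingers": -1, "translation": [-1.4, 9.5, 0], "rotation": [0, 0, 0]},
  {"fingers": -1, "translation": [-1.4, 9.5, 0], "rotation": [0, 0, 0]},
])

```text
time_s: 6.57
tcp_pos: [0.4786, -0.0515, 0.2401]
eef_rot: [179.9, 0.2, -25.1]
ft_force: [-0.2, 0.2, -1.8]
grip_width: 0.231
grip_force: 39.6
```

>>> servo_tool([
  {"fingers": -1, "translation": [0, 0, 0], "rotation": [0, 0, 0]},
  {"fingers": -1, "translation": [0, 0, 0], "rotation": [0, 0, 0]},
  {"fingers": -1, "translation": [0, 0, 0], "rotation": [0, 0, 0]},
])

```text
time_s: 6.82
tcp_pos: [0.481, -0.0492, 0.2407]
eef_rot: [-180.0, 0.1, -24.9]
ft_force: [-0.6, -0.5, -0.4]
grip_width: 0.225
grip_force: 39.6
```

```bash
python3 -c "
from h import *
to([.478,-.050,.226],-25)
a,_=snap('top','t3');b,_=snap('side','s3')
for n in ['top','side']:
  for t in ['pail_bail','caddy_hook','caddy_handle']:
    for r in bot.landmark_of(n,t): print(n,t,round(r['score'],2),np.round(r['centre'],1),'exp',np.round(proj(n,{'pail_bail':[.478,-.05,.205],'caddy_hook':[.5593,-.0883,.156],'caddy_handle':[.668,-.139,.185]}[t])[0],1))
p=np.round(proj('top',[.56,-.08,.15])[0]).astype(int);q=np.round(proj('side',[.56,-.08,.15])[0]).astype(int);print(p,q)
A=cv2.resize(a[p[1]-50:p[1]+50,p[0]-50:p[0]+50],(390,390));B=cv2.resize(b[q[1]-50:q[1]+50,q[0]-50:q[0]+50],(390,390))
cv2.imwrite('pics/c3.png',np.hstack([A,B])[...,::-1])"
```

```text
t 6.82 tcp [ 0.481  -0.0492  0.2407] [-1.7999e+02  5.0000e-02 -2.4870e+01] grip 0.225 39.6 F [-0.6 -0.5 -0.4]
shift [-0.24  0.19  1.47] turn [-0.0001  0.0009  0.0023]
top pail_bail 0.87 [235.  241.7] exp [338.2 267.2]
top pail_bail 0.83 [234.4 160.1] exp [338.2 267.2]
top pail_bail 0.64 [232.2 196. ] exp [338.2 267.2]
top caddy_hook 0.7 [351.2 241.6] exp [350.9 239.4]
side pail_bail 0.82 [367.2 175.6] exp [371.7 176.9]
side pail_bail 0.7 [345.2 257.6] exp [371.7 176.9]
side pail_bail 0.68 [301.1 261.3] exp [371.7 176.9]
side pail_bail 0.56 [259.8 251.3] exp [371.7 176.9]
side caddy_hook 0.86 [348.9 180.4] exp [347.6 178.9]
side caddy_handle 0.88 [318.8 162.5] exp [318.9 161.7]
[348 239] [347 182]
```

View pics/c3.png

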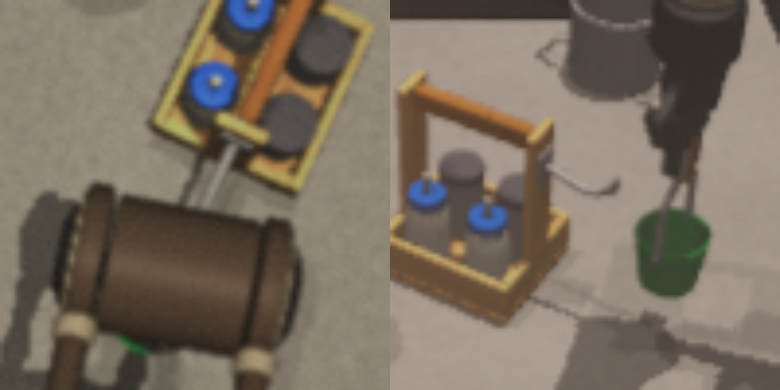

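The pail hangs upright in the gripper in front of the hook. The hook tip is at (608,187) and the pail at (672,245) in the right half. Next I move the wire in over the tip.

>>> servo_tool([
  {"fingers": -1, "translation": [0, 0.2, 0.6], "rotation": [0, 0, 0]},
  {"fingers": -1, "translation": [0.5, 0.2, 1.2], "rotation": [0, 0, 0]},
  {"fingers": -1, "translation": [1.5, 0.2, 1.2], "rotation": [0, 0, 0]},
  {"fingers": -1, "translation": [3, 0.2, 1.2], "rotation": [0, 0, 0]},
  {"fingers": -1, "translation": [4.3, 0.2, 1.2], "rotation": [0, 0, 0]},
])

```text
time_s: 7.63
tcp_pos: [0.5195, -0.0707, 0.2283]
eef_rot: [180.0, 0.0, -24.9]
ft_force: [-0.5, -0.0, -1.5]
grip_width: 0.223
grip_force: 39.6
```

>>> servo_tool([
  {"fingers": -1, "translation": [1.3, 0, 0], "rotation": [0, 0, 0]},
  {"fingers": -1, "translation": [2.5, 0, 0], "rotation": [0, 0, 0]},
  {"fingers": -1, "translation": [3.6, 0, 0], "rotation": [0, 0, 0]},
  {"fingers": -1, "translation": [4.3, 0, 0], "rotation": [0, 0, 0]},
  {"fingers": -1, "translation": [4.3, 0, 0], "rotation": [0, 0, 0]},
])

```text
time_s: 8.05
tcp_pos: [0.5589, -0.0891, 0.2285]
eef_rot: [180.0, -0.0, -25.0]
ft_force: [0.4, 0.1, -0.8]
grip_width: 0.229
grip_force: 39.6
```

```bash
python3 -c "
from h import *
to([.5593,-.0883,.191],-25)
snap('top','t4');b,d=snap('side','s4'); q=[347,170]
cv2.imwrite('pics/c4.png',cv2.resize(b[q[1]-40:q[1]+50,q[0]-50:q[0]+50],(600,540),interpolation=cv2.INTER_CUBIC)[...,::-1])"
```

```text
t 8.05 tcp [ 0.5589 -0.0891  0.2285] [179.98  -0.   -24.97] grip 0.229 39.6 F [ 0.4  0.1 -0.8]
shift [-0.   -0.09  3.75] turn [ 0.0003 -0.      0.0005]
```

View pics/c4.png

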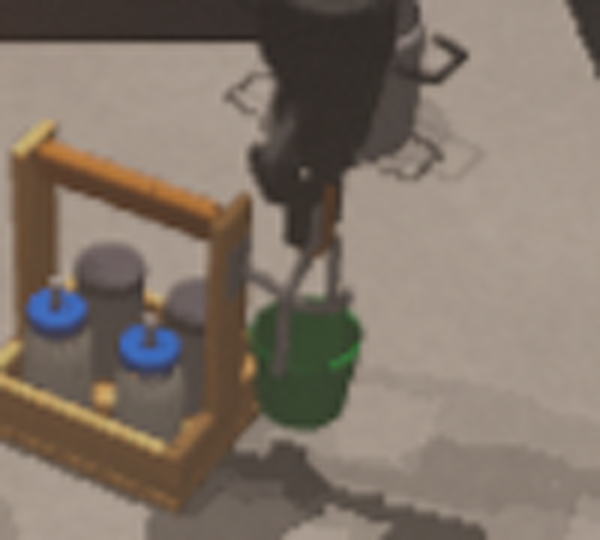

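The rod runs from (250,270) behind the near wire leg, and the tip shows at (345,300), so the hook is through the opening. Lowering now.

>>> servo_tool([
  {"fingers": -1, "translation": [0, 0, 0.6], "rotation": [0, 0, 0]},
  {"fingers": -1, "translation": [0, 0, 1.3], "rotation": [0, 0, 0]},
  {"fingers": -1, "translation": [0, 0, 2], "rotation": [0, 0, 0]},
  {"fingers": -1, "translation": [0, 0, 2.6], "rotation": [0, 0, 0]},
  {"fingers": -1, "translation": [0, 0, 3], "rotation": [0, 0, 0]},
])

```text
time_s: 8.57
tcp_pos: [0.5564, -0.0879, 0.1972]
eef_rot: [180.0, 0.2, -24.9]
ft_force: [0.5, -0.6, 0.4]
grip_width: 0.226
grip_force: 39.6
```

>>> servo_tool([
  {"fingers": -1, "translation": [0, 0, 0.2], "rotation": [0, 0, 0]},
  {"fingers": -1, "translation": [0, 0, 0.4], "rotation": [0, 0, 0]},
  {"fingers": -1, "translation": [0, 0, 0.5], "rotation": [0, 0, 0]},
  {"fingers": -1, "translation": [0, 0, 0.5], "rotation": [0, 0, 0]},
])

```text
time_s: 8.9
tcp_pos: [0.5574, -0.0882, 0.1936]
eef_rot: [180.0, 0.1, -24.9]
ft_force: [-0.1, -0.8, 0.2]
grip_width: 0.228
grip_force: 39.6
```

>>> servo_tool([
  {"fingers": -1, "translation": [0, 0, 0.1], "rotation": [0, 0, 0]},
  {"fingers": -1, "translation": [0, 0, 0.2], "rotation": [0, 0, 0]},
  {"fingers": -1, "translation": [0, 0, 0.2], "rotation": [0, 0, 0]},
])

```text
time_s: 9.15
tcp_pos: [0.558, -0.0884, 0.1928]
eef_rot: [180.0, -0.0, -24.9]
ft_force: [-0.7, 0.6, 2.9]
grip_width: 0.229
grip_force: 40.3
```

>>> servo_tool([
  {"fingers": -1, "translation": [0, 0, 0.1], "rotation": [0, 0, 0]},
  {"fingers": -1, "translation": [0, 0, 0.1], "rotation": [0, 0, 0]},
  {"fingers": -1, "translation": [0, 0, 0.1], "rotation": [0, 0, 0]},
])

```text
time_s: 9.4
tcp_pos: [0.5582, -0.0884, 0.1926]
eef_rot: [180.0, -0.1, -24.9]
ft_force: [-1.2, -1.0, 7.3]
grip_width: 0.226
grip_force: 40.9
```

Contact shows, so the wire is seated. I ease off 1 mm and release slowly.

>>> servo_tool([
  {"fingers": -1, "translation": [0, 0, -0.15], "rotation": [0, 0, 0]},
  {"fingers": -0.5, "translation": [0, 0, -0.15], "rotation": [0, 0, 0]},
  {"fingers": -0.4, "translation": [0, 0, -0.15], "rotation": [0, 0, 0]},
  {"fingers": -0.2, "translation": [0, 0, -0.15], "rotation": [0, 0, 0]},
  {"fingers": 0, "translation": [0, 0, -0.15], "rotation": [0, 0, 0]},
], newtons=20)

```text
time_s: 9.82
tcp_pos: [0.5571, -0.0882, 0.1918]
eef_rot: [180.0, 0.1, -24.9]
ft_force: [-0.4, -0.8, 0.7]
grip_width: 0.496
grip_force: 0.0
```

>>> servo_tool([
  {"fingers": 0.1, "translation": [0, 0, -0.15], "rotation": [0, 0, 0]},
  {"fingers": 0.1, "translation": [0, 0, -0.15], "rotation": [0, 0, 0]},
  {"fingers": 0.1, "translation": [0, 0, -1], "rotation": [0, 0, 0]},
  {"fingers": 0.1, "translation": [0, 0, -2.5], "rotation": [0, 0, 0]},
  {"fingers": 0.1, "translation": [0, 0, -4.5], "rotation": [0, 0, 0]},
])

```text
time_s: 10.23
tcp_pos: [0.5562, -0.0879, 0.2364]
eef_rot: [179.9, 0.3, -24.9]
ft_force: [-0.6, -1.5, 0.3]
grip_width: 0.554
grip_force: 0.0
```

>>> servo_tool([
  {"fingers": 0.1, "translation": [0, 0, -2], "rotation": [0, 0, 0]},
  {"fingers": 0.1, "translation": [0, 0, -4], "rotation": [0, 0, 0]},
  {"fingers": 0.1, "translation": [0, 0, -6], "rotation": [0, 0, 0]},
  {"fingers": 0.1, "translation": [-2, 0, -7], "rotation": [0, 0, 0]},
  {"fingers": 0.1, "translation": [-3, 0, -7], "rotation": [0, 0, 0]},
])

```text
time_s: 10.65
tcp_pos: [0.5312, -0.0755, 0.3111]
eef_rot: [-179.9, -0.3, -24.9]
ft_force: [0.3, -0.3, 0.1]
grip_width: 0.551
grip_force: 0.0
```

```bash
python3 -c "
from h import *
to([.650,-.1305,.28],-25)
a,d1=snap('top','t5');b,d=snap('side','s5')
for n in ['top','side']:
  for t in ['caddy_hook','caddy_handle']:
    for r in bot.landmark_of(n,t): print(n,t,round(r['score'],2),np.round(r['centre'],1),'exp',np.round(proj(n,{'caddy_hook':[.5593,-.0883,.156],'caddy_handle':[.668,-.139,.185]}[t])[0],1))
for n,dd in [('top',d1),('side',d)]:
  im=cv2.imread('pics/'+('t5' if n=='top' else 's5')+'.png')[...,::-1].astype(int)
  X=cloud(n,dd); dv=np.array([.906,-.423]); nv=np.array([.423,.906]); L=X[...,:2]-[.668,-.139]
  m=(abs(L@dv)<.06)&(abs(L@nv)<.03)&(X[...,2]>.165)&(X[...,2]<.21); print(n,m.sum(),'bar n-offset',np.median((L@nv)[m]), (L@nv)[m].min(),(L@nv)[m].max(),'z',X[...,2][m].max())
  A=np.c_[(L@dv)[m],np.ones(m.sum())]; print(np.linalg.lstsq(A,(L@nv)[m],rcond=None)[0])
p=[350,225];q=[335,170]
A=cv2.resize(a[p[1]-50:p[1]+50,p[0]-50:p[0]+50],(390,390));B=cv2.resize(b[q[1]-50:q[1]+50,q[0]-50:q[0]+50],(390,390))
cv2.imwrite('pics/c5.png',np.hstack([A,B])[...,::-1])"
```

```text
t 10.65 tcp [ 0.5312 -0.0755  0.3111] [-179.94   -0.27  -24.94] grip 0.551 0.0 F [ 0.3 -0.3  0.1]
shift [13.08 -0.02  3.17] turn [-0.0011 -0.0046  0.001 ]
top caddy_handle 0.92 [371.7 199.2] exp [369.1 200.4]
top caddy_handle 0.61 [170.8 260.1] exp [369.1 200.4]
side caddy_hook 0.75 [345.8 180.9] exp [347.6 178.9]
side caddy_handle 0.62 [315.4 163.9] exp [318.9 161.7]
side caddy_handle 0.58 [281.7 219.4] exp [318.9 161.7]
top 206 bar n-offset -0.0008032032450024384 -0.009069262973439327 0.007148269534806667 z 0.2029574238279174
[-0.00959075 -0.00079419]
side 206 bar n-offset 0.006597472190898058 -0.009347257013080566 0.013098644622894952 z 0.20172852517357706
[-0.00374159  0.00535641]
```

View pics/c5.png

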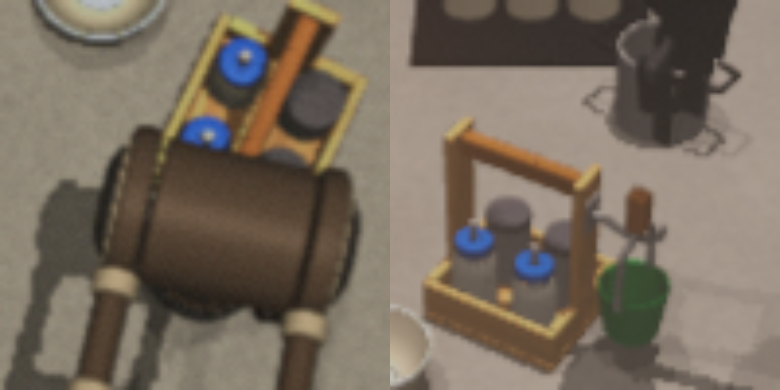

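The pail hangs freely on the hook, with the knob at (638,210) and the tip at (660,235). Next is the handle.

>>> servo_tool([
  {"fingers": 0.1, "translation": [2, 0, 0.5], "rotation": [0, 0, 0]},
  {"fingers": 0.1, "translation": [5, 0, 1.5], "rotation": [0, 0, 0]},
  {"fingers": 0.1, "translation": [8.5, 0, 2.5], "rotation": [0, 0, 0]},
  {"fingers": 0.1, "translation": [11.5, 0, 2.8], "rotation": [0, 0, 0]},
  {"fingers": 0.1, "translation": [13.1, 0, 2.8], "rotation": [0, 0, 0]},
])

```text
time_s: 11.37
tcp_pos: [0.6509, -0.1324, 0.2758]
eef_rot: [179.9, 0.2, -25.0]
ft_force: [0.3, 0.7, -0.1]
grip_width: 0.551
grip_force: 0.0
```

>>> servo_tool([
  {"fingers": 0.1, "translation": [0, 0, 0], "rotation": [0, 0, 0]},
  {"fingers": 0.1, "translation": [0, 0, 0], "rotation": [0, 0, 0]},
  {"fingers": 0.1, "translation": [0, 0, 0], "rotation": [0, 0, 0]},
])

```text
time_s: 11.62
tcp_pos: [0.6482, -0.1305, 0.2779]
eef_rot: [180.0, 0.2, -24.9]
ft_force: [-0.5, -1.2, 0.5]
grip_width: 0.546
grip_force: 0.0
```

```bash
python3 -c "
from h import *
to([.650,-.1305,.191],-25)
dv=np.array([.906,-.423]); nv=np.array([.423,.906])
for n in ['top','side']:
  X=cloud(n,np.load(n+'0.npy')); L=X[...,:2]-[.668,-.139]
  m=(abs(L@dv)<.1)&(abs(L@nv)<.03)&(X[...,2]>.17)&(X[...,2]<.21); print(n,(L@dv)[m].min(),(L@dv)[m].max(),np.percentile((L@nv)[m],[2,50,98]))
"
```

```text
t 11.62 tcp [ 0.6482 -0.1305  0.2779] [179.96   0.21 -24.94] grip 0.546 0.0 F [-0.5 -1.2  0.5]
shift [ 0.19 -0.08  8.69] turn [0.0007 0.0036 0.0011]
top -0.07588904142165338 0.07847068075473275 [-0.01817392 -0.00083598  0.01658425]
side -0.07669965686949987 0.0784284759278031 [-0.01469833  0.00664276  0.02090488]
```

>>> servo_tool([
  {"fingers": 0.1, "translation": [0.2, 0, 1.5], "rotation": [0, 0.003, 0]},
  {"fingers": 0.1, "translation": [0.2, 0, 3.5], "rotation": [0, 0.003, 0]},
  {"fingers": 0.1, "translation": [0.2, 0, 5.5], "rotation": [0, 0.003, 0]},
  {"fingers": 0.1, "translation": [0.2, 0, 7.5], "rotation": [0, 0.003, 0]},
  {"fingers": 0.1, "translation": [0.2, 0, 8.7], "rotation": [0, 0.003, 0]},
], newtons=90)

```text
time_s: 12.03
tcp_pos: [0.6485, -0.1306, 0.19]
eef_rot: [179.9, 0.1, -24.9]
ft_force: [-0.4, 0.3, -0.5]
grip_width: 0.547
grip_force: 0.0
```

>>> servo_tool([
  {"fingers": 0.1, "translation": [0, 0, 0], "rotation": [0, 0, 0]},
  {"fingers": -0.2, "translation": [0, 0, 0], "rotation": [0, 0, 0]},
  {"fingers": -0.4, "translation": [0, 0, 0], "rotation": [0, 0, 0]},
  {"fingers": -0.5, "translation": [0, 0, 0], "rotation": [0, 0, 0]},
  {"fingers": -0.6, "translation": [0, 0, 0], "rotation": [0, 0, 0]},
])

```text
time_s: 12.45
tcp_pos: [0.6517, -0.1321, 0.1941]
eef_rot: [180.0, -0.3, -24.9]
ft_force: [-1.1, 0.0, 0.3]
grip_width: 0.201
grip_force: 0.0
```

>>> servo_tool([
  {"fingers": -0.7, "translation": [0, 0, 0], "rotation": [0, 0, 0]},
  {"fingers": -1, "translation": [0, 0, 0], "rotation": [0, 0, 0]},
  {"fingers": -1, "translation": [0, 0, 0], "rotation": [0, 0, 0]},
  {"fingers": -1, "translation": [0, 0, 0], "rotation": [0, 0, 0]},
  {"fingers": -1, "translation": [0, 0, 0], "rotation": [0, 0, 0]},
])

```text
time_s: 12.87
tcp_pos: [0.6517, -0.1324, 0.1941]
eef_rot: [180.0, -0.3, -24.9]
ft_force: [-1.5, -1.7, 5.3]
grip_width: 0.174
grip_force: 87.8
```

>>> servo_tool([
  {"fingers": -1, "translation": [0, 0, 0], "rotation": [0, 0, 0]},
  {"fingers": -1, "translation": [0, 0, -0.1], "rotation": [0, 0, 0]},
  {"fingers": -1, "translation": [0, 0, -0.3], "rotation": [0, 0, 0]},
  {"fingers": -1, "translation": [0, 0, -0.6], "rotation": [0, 0, 0]},
  {"fingers": -1, "translation": [0, 0, -1], "rotation": [0, 0, 0]},
], newtons=100)

```text
time_s: 13.28
tcp_pos: [0.6485, -0.1306, 0.1992]
eef_rot: [179.9, 0.3, -24.9]
ft_force: [-0.4, 0.8, -5.7]
grip_width: 0.171
grip_force: 97.6
```

>>> servo_tool([
  {"fingers": -1, "translation": [0, 0, -0.4], "rotation": [0, 0, 0]},
  {"fingers": -1, "translation": [0, 0, -0.9], "rotation": [0, 0, 0]},
  {"fingers": -1, "translation": [0, 0, -1.4], "rotation": [0, 0, 0]},
  {"fingers": -1, "translation": [0, 0, -1.9], "rotation": [0, 0, 0]},
  {"fingers": -1, "translation": [0, 0, -2.4], "rotation": [0, 0, 0]},
])

```text
time_s: 13.7
tcp_pos: [0.6508, -0.1316, 0.2267]
eef_rot: [180.0, -0.1, -24.9]
ft_force: [0.5, 0.4, -6.3]
grip_width: 0.171
grip_force: 97.6
```

```bash
python3 -c "
from h import *
to([.650,-.1305,.294],-25)
print(bot.read_state()['moment'])
b,d=snap('side','s6');q=[335,165]
cv2.imwrite('pics/c6.png',cv2.resize(b[q[1]-60:q[1]+60,q[0]-60:q[0]+60],(590,590))[...,::-1])"
```

```text
t 13.7 tcp [ 0.6508 -0.1316  0.2267] [ 1.7998e+02 -1.3000e-01 -2.4930e+01] grip 0.171 97.6 F [ 0.5  0.4 -6.3]
shift [-0.1  -0.06 -6.73] turn [ 0.0003 -0.0023  0.0012]
[-0.00996141 -0.02518517  0.03172544]
```

View pics/c6.png

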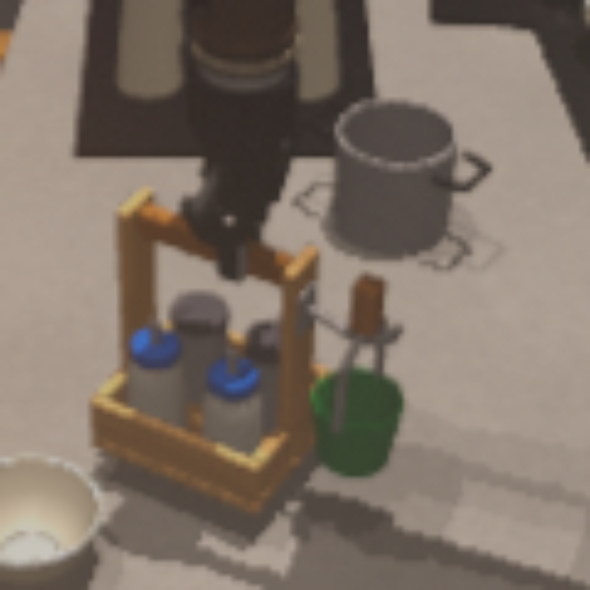

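The caddy is off the counter and level, with the pail at (358,420) hanging on the hook. I carry on up.

>>> servo_tool([
  {"fingers": -1, "translation": [0, 0, -0.3], "rotation": [0, 0, 0]},
  {"fingers": -1, "translation": [0, 0, -0.9], "rotation": [0, 0, 0]},
  {"fingers": -1, "translation": [0, 0, -1.6], "rotation": [0, 0, 0]},
  {"fingers": -1, "translation": [0, 0, -2.3], "rotation": [0, 0, 0]},
  {"fingers": -1, "translation": [0, 0, -3], "rotation": [0, 0, 0]},
])

```text
time_s: 14.17
tcp_pos: [0.6507, -0.1316, 0.257]
eef_rot: [180.0, -0.1, -24.9]
ft_force: [0.7, -0.2, -6.0]
grip_width: 0.175
grip_force: 97.7
```

>>> servo_tool([
  {"fingers": -1, "translation": [0, 0, -0.7], "rotation": [0, 0, 0]},
  {"fingers": -1, "translation": [0, 0, -1.4], "rotation": [0, 0, 0]},
  {"fingers": -1, "translation": [0, 0, -2.1], "rotation": [0, 0, 0]},
  {"fingers": -1, "translation": [0, 0, -2.7], "rotation": [0, 0, 0]},
  {"fingers": -1, "translation": [0, 0, -3.2], "rotation": [0, 0, 0]},
])

```text
time_s: 14.58
tcp_pos: [0.6508, -0.1316, 0.2891]
eef_rot: [180.0, -0.2, -24.9]
ft_force: [-0.3, -0.9, -6.5]
grip_width: 0.167
grip_force: 97.7
```

>>> servo_tool([
  {"fingers": -1, "translation": [0, 0, -0.3], "rotation": [0, 0, 0]},
  {"fingers": -1, "translation": [0, 0, -0.4], "rotation": [0, 0, 0]},
  {"fingers": -1, "translation": [0, 0, -0.4], "rotation": [0, 0, 0]},
  {"fingers": -1, "translation": [0, 0, -0.4], "rotation": [0, 0, 0]},
  {"fingers": -1, "translation": [0, 0, -0.4], "rotation": [0, 0, 0]},
])

```text
time_s: 15.0
tcp_pos: [0.6502, -0.1314, 0.2914]
eef_rot: [180.0, -0.0, -24.9]
ft_force: [-0.3, 0.1, -7.0]
grip_width: 0.17
grip_force: 97.7
```

>>> servo_tool([
  {"fingers": -1, "translation": [0, 0, 0], "rotation": [0, 0, 0]},
  {"fingers": -1, "translation": [0, 0, 0], "rotation": [0, 0, 0]},
  {"fingers": -1, "translation": [0, 0, 0], "rotation": [0, 0, 0]},
  {"fingers": -1, "translation": [0, 0, 0], "rotation": [0, 0, 0]},
  {"fingers": -1, "translation": [0, 0, 0], "rotation": [0, 0, 0]},
])

```text
time_s: 15.42
tcp_pos: [0.6506, -0.1315, 0.292]
eef_rot: [180.0, -0.1, -24.9]
ft_force: [0.1, 0.1, -5.8]
grip_width: 0.173
grip_force: 97.6
```

```bash
python3 -c "
from h import *
to([.650,-.1305,.294],-25)
b,d=snap('side','s7');q=[335,160]
cv2.imwrite('pics/c7.png',cv2.resize(b[q[1]-70:q[1]+70,q[0]-70:q[0]+70],(590,590))[...,::-1])"
```

```text
t 15.42 tcp [ 0.6506 -0.1315  0.292 ] [ 1.7998e+02 -1.1000e-01 -2.4930e+01] grip 0.173 97.6 F [ 0.1  0.1 -5.8]
shift [-0.09 -0.07 -0.2 ] turn [ 0.0004 -0.002   0.0011]
```

View pics/c7.png

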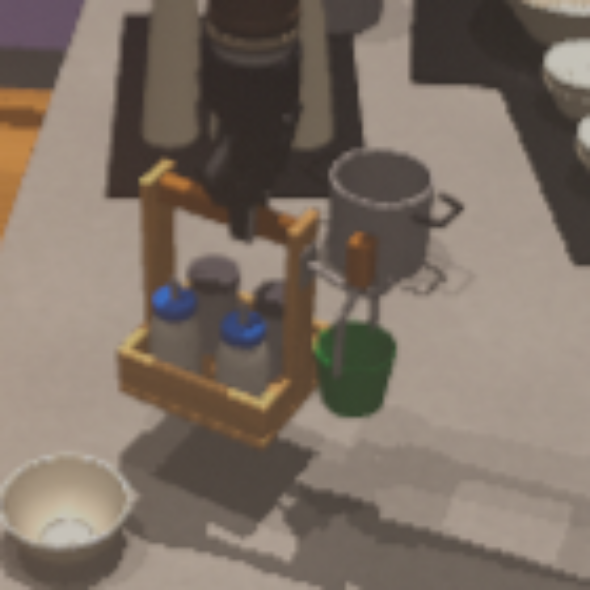

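The caddy is about 98 mm up and level, with the pail at (355,370) hanging on the hook. The bowl and pot are untouched.

```bash
python3 -c "
from plant import bot
print(bot.close_job())"
```

```text
the job is handed in; nothing more can be done
None
```

The job is handed in at about 15.5 s: the arm holds the caddy level about 98 mm above the counter, with the green pail hanging on its hook; the bowl and pot look untouched, and the arm never went near the sauce bottle.

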